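# Turn the watch-bench stand until the press dies face front

## Task

On the watch-repair bench, push the lobed rim of the rotating stand round with the fingertips, gently, until the stepped stack of press dies is at the front, centred squarely opposite the stand's fixed pick tray, then take the hand away. Only push the stand: do not touch, lift or upset the dies or the other things riding in its wells, and leave everything else on the bench where it is.

Things in the scene. Friction and masses are not known exactly. Their poses are not given: they have to be found in the camera images.
- foot: Fixed black foot of the rotating stand, a 156 mm disc mostly hidden under the carousel, bolted to the bench. Origin on the turning axis at bench level, z up. Its own -x axis is the stand's FRONT, where the pick tray reaches out. Place and yaw differ from run to run (up to 0.35 rad either way, the tray roughly towards the robot).
- tray (a point): Middle of the floor of the black pick tray fixed to the foot at the FRONT, 163 mm from the turning axis along the foot's -x, 4 mm above the bench. The tray is 56 by 104 mm and 13 mm high, in two shallow compartments with a few small screws and pins; it stands out beyond the carousel and does not turn.
- carousel: Turning part: grey plastic tray of five round lobes (radius 40 mm, centres 85 mm from the axis, 72 degrees apart, the first on its own +x and always holding the dies); overall radius 125 mm. Lobes are solid from 28 to 46 mm above the bench, air below. Origin on the axis at bench level, z up, turning with the tray. Each lobe has a well 65 mm across, floor at 40 mm, lip 6 mm high.
- notch (a point): Point in the notch beside the dies' lobe, 36 degrees left (+z turn) of carousel +x, 105 mm from the axis, 37 mm above the bench. A notch like it lies midway between every two lobes: open outwards, up and down, bottom 68 mm from the axis; 20 mm wide at 69 mm from the axis, 45 mm at 98, 58 mm at 105. Shut fingers fit in from above and push a lobe's flank.
- hub (a point): Top of the aluminium hub on the turning axis, 58 mm above the bench; small steel screwdrivers stand in it up to 102 mm above the bench, within 25 mm of the axis. The bearing turns freely both ways without limit or detents; it needs about 0.05 N m (half a newton at the rim) and stops within a few degrees after a slow push.
- dies: The stack of case-press dies, loose in its well: off-white plastic, a stepped cone of four round tiers (56, 44, 32 and 20 mm across, about 11 mm high each), 44 mm high in all, its top 84 mm above the bench. Origin at the centre of its underside. It must end at the front.
- jar: Button-cell jar in another well: clear, 57 mm across, 43 mm high, flat dark metal lid; origin at the centre of its underside.
- dust_cover: Clear dust-cover dome with a round black knob, on a 58 mm black base, 49 mm high, in another well; origin at the centre of its underside.
- blower: Dark rubber blower bulb, 58 mm across, 50 mm high with the thin nozzle up, in another well; origin at the centre of its underside.
- movement_holder: Round dark steel movement holder, 58 mm across, with two aluminium jaws, 18 mm high, in another well; origin at the centre of its underside.
- watch: Steel watch head without strap, 38 mm across, 10 mm high, lying on the grey bench mat to the left; origin at the centre of its underside.
- loupe: Black eye loupe, 34 mm across, 27 mm high, standing on the bench to the right of the stand; origin at the centre of its underside.
- screwdriver: Yellow-handled screwdriver, 150 mm long, lying on the bench to the right; origin about its middle.
- tweezers: Steel tweezers, 120 mm long, 7 mm high, lying on the bench mat to the left; origin at the middle.
Mind the look-alikes: they are no part of the job. Of the things like the movement_holder, leave any that is red or turquoise; of the rest the smaller one is meant.

How it is judged (in metres and radians):
At the end, for the whole second after the job is handed in: The dies stand at the front, within 15 mm sideways (10 degrees) of the line from the axis through the middle of the pick tray; the carousel is at rest; all five riders are upright and at rest in their wells; watch, loupe, screwdriver and tweezers are within 15 mm of their starts (x of dies in the frame of foot below -0.07 m and y of dies in the frame of foot between -0.015 and 0.015 m and angular speed of carousel below 0.05 rad/s and height (world z) of dies between 0.035 and 0.045 m and angle between each of dies, jar, dust_cover, blower, movement_holder's own z axis and vertical below 0.1 rad and linear speed of each of dies, jar, dust_cover, blower, movement_holder below 0.02 m/s and horizontal distance between dies and carousel between 0.077 and 0.093 m and height (world z) of jar between 0.035 and 0.045 m and horizontal distance between jar and carousel between 0.077 and 0.093 m and height (world z) of dust_cover between 0.035 and 0.045 m and horizontal distance between dust_cover and carousel between 0.077 and 0.093 m and height (world z) of blower between 0.035 and 0.045 m and horizontal distance between blower and carousel between 0.077 and 0.093 m and height (world z) of movement_holder between 0.035 and 0.045 m and horizontal distance between movement_holder and carousel between 0.077 and 0.093 m and distance of each of watch, loupe, screwdriver, tweezers from where it was at the start of the episode below 0.015 m); the robot touches nothing.
It fails at once if the robot touches the dies or another thing in the wells (contact force between any of the fingers, the arm and dies above 0.5 N or contact force between any of the fingers, the arm and jar above 0.5 N or contact force between any of the fingers, the arm and dust_cover above 0.5 N or contact force between any of the fingers, the arm and blower above 0.5 N or contact force between any of the fingers, the arm and movement_holder above 0.5 N).
It fails at once if a thing in the wells is lifted or tipped, or leaves its well (height (world z) of any of dies, jar, dust_cover, blower, movement_holder above 0.05 m or angle between any of dies, jar, dust_cover, blower, movement_holder's own z axis and vertical above 0.25 rad or horizontal distance between any of dies, jar, dust_cover, blower, movement_holder and carousel below 0.073 m or horizontal distance between any of dies, jar, dust_cover, blower, movement_holder and carousel above 0.097 m).
It fails at once if the stand is pushed with the gripper's body or the arm instead of the fingers (over 2 N) (contact force between the arm and carousel above 2 N).
It fails at once if the carousel is spun hard (faster than 4 rad/s) (angular speed of carousel above 4 rad/s).
It fails at once if something lying on the bench is pushed aside by more than 15 mm (distance of any of watch, loupe, screwdriver, tweezers from where it was at the start of the episode above 0.015 m).
It also fails if it takes over 54 s, if anything falls off the work surface, if the arm or the gripper's body presses on something with over 40 N, if the wrist force passes 120 N, or if a joint passes its speed limit or range.

## Robot

A 6-joint arm with a two-finger parallel gripper is mounted at the origin on the work surface. World frame = base frame: x ahead of the robot, y to its left, z up, the work surface at z = 0. Lengths are in mm, angles in rad, forces in N, time in s.
With the tool pointing down it reaches from about 275 to 750 mm from the base axis. Payload 10.2 kg.
Tool frame: the origin (TCP) lies between the finger pads; the fingertips stand 22 mm ahead of it and the grasp point (between the pads) lies 3 mm ahead of it (ctrl.nose_length is the distance from the TCP to the fingertips, in mm); y points along the fingers, z is the direction in which the jaws open and shut, and the axes are right-handed (so a half turn about y gives the same grasp; the last joint's range is limited). The gripper opens to 85 mm and grips with 20 to 120 N. Pads are 22 mm wide; open, the fingers measure 114 mm over their backs; the gripper's body (76 mm by 85 mm) begins 54 mm behind the grasp point. The pads swing forward as they close: fully open they stand 13 mm farther back than shut.
Start: joints at [0.945, 0.313, 1.498, -0, 1.331, -0.223], TCP at [205.811, 482.984, 253.294] pointing down, gripper open.
Joint ranges: [-2.94, 2.94], [-0.97, 2.17], [0.19, 2.56], [-1.23, 4.37], [0.02, 3.11], [-2.88, 2.88]. Speed limits (rad/s): [2.39, 2.39, 3.01, 3.14, 3.14, 3.14].

## Interface

Orientations are given as a unit quaternion [w, x, y, z].
In Python, from rig import ctrl, eyes, models gives the robot as it stands.
- The arm moves only by the shell command python3 -m crank 'ROWS' [FORCE]. ROWS is JSON, a list of rows, each an object with "dp": the shift along the tool's x, y, z in mm, a list of three; "roll": the turn about the tool's y in rad; "gripper": the closure in counts, from 0 (fully open) to 255 (shut). A call has 1 to 10 rows; each row is the pose to reach, as a shift and turn from the pose commanded when the call began, along the tool's axes at that moment; what a row does not reach only later rows make up. A row lasts 1/12 s, in which the tool goes at most 41.7 mm and 7.16 degrees, less where a joint would pass 70% of its speed; a pose out of reach is approached as far as the arm can. A call with a gripper value outside its range is refused whole. The fingers move at their own pace and stop on an object; FORCE is the grip in N (left out, the last holds). Time passes only in rows, so rows that repeat a pose let the fingers close. It gives the time, the measured TCP pose, the force and the opening at its end, in the units of the state.
- ctrl.sense(): the state, without advancing time (a new reading comes with each control period).
- eyes.capture(name): name is "side" or "top" or "wrist"; returns a dict with "color" (420x560x3 uint8, red, green, blue), "fx", "fy", "cx", "cy" (pixels), "R" (3x3) and "t" (3): a world point X has camera coordinates R X + t. Camera axes: x right, y down, z forward; pixel columns grow to the right and rows downward; lengths in mm; the calibration is good to about 2 mm. The wrist camera is an equidistant fisheye: a pixel r from the principal point sees the ray r / f radians off the axis. A picture is of the moment at which its call begins. There is no depth.
- ctrl.finish_job(): hands the job in, once; it reports no verdict.
Trained networks look in a picture, given as the dict that the camera call returned (one of the last four; its "shot" number tells which), for a name from the list of things; names that differ only in an ending like _2 or _b are one class to them, and where a whole thing is asked for, a point or a joint stands for the part that bears it (a point fixed in the world has none). Each returns a list of dicts, best first, with "confidence" (0 to 1); they miss things now and then, are a little off and sometimes report something else, mostly with a low value. They report only what shows in the picture. A call takes as long as a camera call. They do not tell look-alikes from the thing itself.
- models.spot_in(picture, label): "extent" ([centre column, centre row, width, height] in pixels, round what is visible of it).
- models.spot_point(picture, label): "centre" ([column, row] in pixels: a listed point, or the origin of a listed thing).
The state is a dict: "time_s": time; "joints": joint angles; "dq": joint speeds; "tau": joint torques, N m; "eef_pos": TCP position; "ee_rot": TCP orientation; "force": force on the tool from outside, world axes, zero at the start; "wrist_torque": the same for the moment, N m; "grip_width": opening from 0.0 (shut) to 1.0 (fully open).
Only numpy, scipy, OpenCV 4.12 (cv2) and the standard library are available. Lean on these libraries where they do the work, as an engineer would, in place of code of your own. Each camera call takes 0.05 s, during which the arm holds its last target. There are 200 camera calls.

## Working session

There is one attempt and no reset: what is moved stays moved. The work goes in short steps, Python scripts to look and compute and a shell command to move; the robot and the scene stay as the last step left them, time stands still between calls to the robot, and variables do not carry over. Pictures are saved under pics/ and viewed, about 8 in all and at most 12, crops included, and the job is handed in when it is done.

```bash
mkdir -p pics; ls; cat > h.py <<'E'
import numpy as np, cv2
from rig import ctrl, eyes, models
def ray(p,uv):
    R=np.array(p["R"]);t=np.array(p["t"])
    d=np.array([(uv[0]-p["cx"])/p["fx"],(uv[1]-p["cy"])/p["fy"],1.])
    return -R.T@t, R.T@d
def atz(p,uv,z):
    c,d=ray(p,uv); return c+d*(z-c[2])/d[2]
def proj(p,X):
    c=np.array(p["R"])@np.array(X,float)+np.array(p["t"]); return [p["fx"]*c[0]/c[2]+p["cx"],p["fy"]*c[1]/c[2]+p["cy"]]
Z=dict(tray=4,hub=58,dies=40,jar=40,dust_cover=40,blower=40,movement_holder=40,notch=37,foot=0,carousel=0,watch=2,loupe=0,screwdriver=8,tweezers=2)
def look(cam,names=Z):
    p=eyes.capture(cam)
    for n in names:
        for r in models.spot_point(p,n)[:2]:
            print(cam,n,round(r["confidence"],2),np.round(r["centre"]),np.round(atz(p,r["centre"],Z[n])[:2]))
    return p
E
python3 - <<'E'
from h import *
for c in("top","side"):
    p=look(c); cv2.imwrite(f"pics/{c}0.png",p["color"][...,::-1]); print(np.round(ray(p,(280,210)),2))
s=ctrl.sense();print({k:np.round(s[k],3) for k in("time_s","eef_pos","ee_rot","joints")})
E
```

```text
pics
top tray 0.66 [285. 246.] [438.  29.]
top hub 0.96 [306. 184.] [588. -26.]
top dies 0.76 [333. 162.] [650. -98.]
top dust_cover 0.81 [292. 159.] [659.   8.]
top blower 0.8 [332. 201.] [546. -92.]
top movement_holder 0.98 [346. 274.] [ 362. -120.]
top movement_holder 0.87 [226. 198.] [558. 179.]
top notch 0.96 [316. 145.] [697. -55.]
top notch 0.41 [298. 219.] [501.  -4.]
top carousel 0.84 [306. 190.] [583. -28.]
top carousel 0.65 [418. 205.] [ 541. -324.]
top watch 0.73 [138. 266.] [390. 408.]
top loupe 0.44 [418. 201.] [ 550. -322.]
top tweezers 0.53 [149. 204.] [551. 385.]
[[ 3.56160e+02  3.60600e+01  1.08893e+03]
 [ 1.60000e-01  0.00000e+00 -9.90000e-01]]
side tray 0.7 [247. 230.] [432.  30.]
side tray 0.66 [375. 310.] [ 540. -324.]
side hub 0.66 [314. 204.] [594. -26.]
side dies 0.68 [344. 219.] [637. -95.]
side dies 0.55 [334. 365.] [ 371. -397.]
side jar 0.64 [291. 190.] [588.  69.]
side jar 0.25 [309. 221.] [559. -55.]
side dust_cover 0.66 [327. 194.] [658.   4.]
side blower 0.87 [313. 231.] [546. -90.]
side movement_holder 0.86 [278. 220.] [496. -13.]
side movement_holder 0.79 [256. 285.] [ 346. -161.]
side notch 0.8 [348. 204.] [683. -52.]
side notch 0.7 [378. 310.] [ 525. -344.]
side carousel 0.6 [311. 221.] [589. -24.]
side watch 0.57 [172. 161.] [388. 409.]
side watch 0.48 [329. 192.] [698.  45.]
side loupe 0.6 [173. 160.] [393. 417.]
side loupe 0.47 [379. 308.] [ 554. -323.]
side screwdriver 0.9 [336. 364.] [ 390. -382.]
side tweezers 0.49 [224. 150.] [549. 384.]
[[ 3.2280e+01 -7.2826e+02  8.0924e+02]
 [ 4.1000e-01  6.3000e-01 -6.5000e-01]]
{'time_s': np.float64(1.5), 'eef_pos': array([205.801, 482.98 , 253.295]), 'ee_rot': array([-0.693,  0.693, -0.141,  0.141]), 'joints': array([ 0.945,  0.313,  1.498, -0.   ,  1.331, -0.223])}
```

View pics/top0.png

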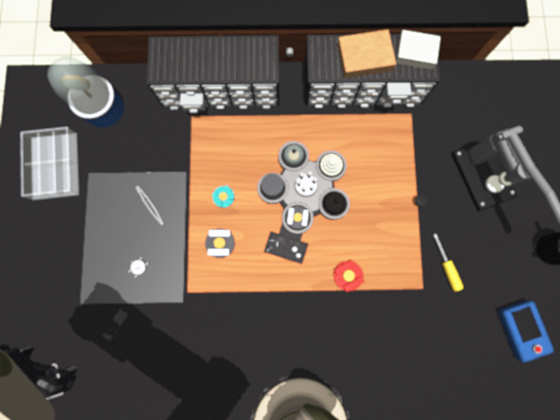

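View pics/side0.png

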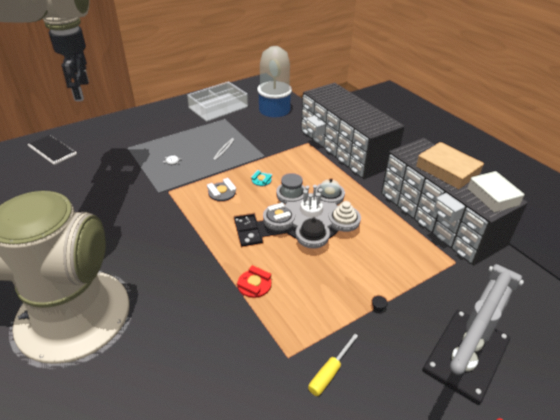

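The dies are the off-white stepped cone, at top (333,162) and side (344,219). The only thing remotely similar is the dome at top (292,157), which is dark with a knob. The movement holders at top (220,242), (223,196) and (348,275) are not part of the job. I'll check the fit with an overlay crop.

```bash
cat >> h.py <<'E'
def over(p,ax,phi,front,extra=None,half=(75,56),cen=None):
    S=5; u0,v0=np.array(proj(p,[ax[0],ax[1],46]) if cen is None else cen).astype(int)-np.array(half)
    im=p["color"][v0:v0+2*half[1],u0:u0+2*half[0],::-1]; im=cv2.resize(im,None,fx=S,fy=S,interpolation=cv2.INTER_CUBIC)
    P=lambda X:tuple(int(q) for q in (np.array(proj(p,X))-[u0,v0]+.5)*S)
    A=np.radians
    for k in range(5):
        a=A(phi+72*k); c=np.array(ax)+85*np.array([np.cos(a),np.sin(a)])
        pts=np.array([P([c[0]+40*np.cos(b),c[1]+40*np.sin(b),46]) for b in np.linspace(0,6.28,60)])
        cv2.polylines(im,[pts],True,(0,255,0) if k else (0,0,255),1)
    f=lambda r,t:[ax[0]+r*np.cos(A(front))-t*np.sin(A(front)),ax[1]+r*np.sin(A(front))+t*np.cos(A(front)),13]
    cv2.polylines(im,[np.array([P(f(135,-52)),P(f(191,-52)),P(f(191,52)),P(f(135,52))])],True,(255,255,0),1)
    cv2.circle(im,P([ax[0],ax[1],58]),3,(255,0,255),-1)
    return im
E
python3 - <<'E'
from h import *
for c in("top","side"):
    p=eyes.capture(c); im=over(p,(590,-26),-51,160.4,half=(60,60)); cv2.imwrite(f"pics/o_{c}.png",im)
a=[cv2.imread(f"pics/o_{c}.png") for c in("top","side")]
cv2.imwrite("pics/o1.png",cv2.resize(np.hstack(a),(800,400)))
E
```

```text
(no output)
```

View pics/o1.png

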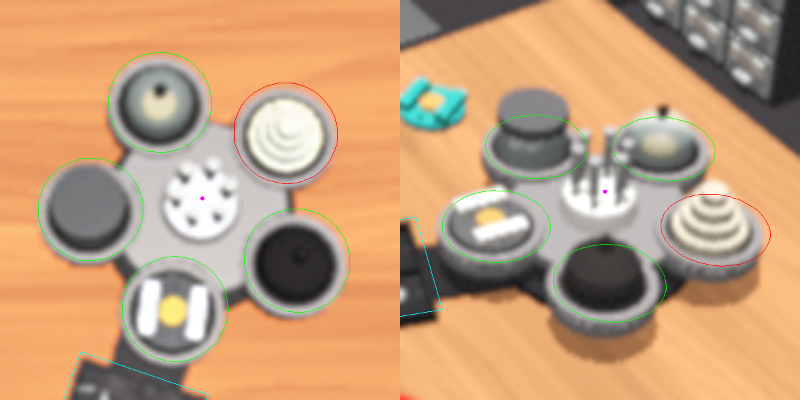

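The fit is good: axis about (588.5,-24.5), dies at -51° and front at 160.4°. The stand needs about -149° (clockwise from above). I'll put the fingers in the notch at -15°, behind the dies' lobe, and follow the arc.

```bash
cat >> h.py <<'E'
from scipy.spatial.transform import Rotation as Ro
AX=np.array([588.5,-24.5])
def to(x,y,z,za=None,pos=None,yaw=None):
    "dp and roll to world xyz with tool z axis at angle za (deg)"
    s=ctrl.sense(); q=np.array(s["ee_rot"]); R=Ro.from_quat(q[[1,2,3,0]]).as_matrix()
    cur=np.degrees(np.arctan2(R[1,2],R[0,2])); dp=R.T@(np.array([x,y,z])-s["eef_pos"])
    return np.round(dp,1), None if za is None else round(np.radians((cur-za+180)%360-180),3)
def polar(r,a): return AX+r*np.array([np.cos(np.radians(a)),np.sin(np.radians(a))])
E
python3 -c "
from h import *
x,y=polar(110,-15);print(x,y,to(x,y,253,-5),ctrl.nose_length)"
```

```text
694.7518408917975 -52.97009496127728 (array([ 6.599e+02,  3.000e-01, -3.014e+02]), np.float64(1.255)) 22.0
```

```bash
python3 -m crank '[{"dp":[330,0,-150],"roll":0.63,"gripper":255},{"dp":[330,0,-150],"roll":0.63,"gripper":255},{"dp":[330,0,-150],"roll":0.63,"gripper":255},{"dp":[330,0,-150],"roll":0.63,"gripper":255},{"dp":[330,0,-150],"roll":0.63,"gripper":255},{"dp":[330,0,-150],"roll":0.63,"gripper":255},{"dp":[330,0,-150],"roll":0.63,"gripper":255},{"dp":[330,0,-150],"roll":0.63,"gripper":255},{"dp":[330,0,-150],"roll":0.63,"gripper":255},{"dp":[330,0,-150],"roll":0.63,"gripper":255}]' 20
python3 -c "
from h import *
x,y=polar(110,-15);print(x,y,to(x,y,253,-5),ctrl.nose_length)"
```

```text
time_s: 2.43
eef_pos: [453.6, 212.0, 253.0]
ee_rot: [-0.614, 0.614, -0.35, 0.351]
force: [-0.0, 0.3, 0.2]
grip_width: 0.001
694.7518408917975 -52.97009496127728 (array([350.7,   0.5,  73.1]), np.float64(0.62)) 22.0
```

```bash
python3 -m crank '[{"dp":[350,0,73],"roll":0.62},{"dp":[350,0,73],"roll":0.62},{"dp":[350,0,73],"roll":0.62},{"dp":[350,0,73],"roll":0.62},{"dp":[350,0,73],"roll":0.62},{"dp":[350,0,73],"roll":0.62},{"dp":[350,0,73],"roll":0.62},{"dp":[350,0,73],"roll":0.62},{"dp":[350,0,73],"roll":0.62},{"dp":[350,0,73],"roll":0.62}]'
python3 - <<'E'
from h import *
x,y=polar(110,-15);print(x,y,to(x,y,130,-5)); s=ctrl.sense(); print(s["joints"],s["eef_pos"])
E
```

```text
694.7518408917975 -52.97009496127728 (array([350.6, 123.5,  73.1]), np.float64(0.62))
[ 2.03260392e-01  2.59276485e-01  1.56966568e+00 -1.08987931e-03
  1.31212396e+00 -3.29424794e-01] [453.56808648 211.9769451  253.04542747]$[0]: bad value
```

```bash
python3 -m crank '[{"dp":[350,0,73],"roll":0.62,"gripper":255},{"dp":[350,0,73],"roll":0.62,"gripper":255},{"dp":[350,0,73],"roll":0.62,"gripper":255},{"dp":[350,0,73],"roll":0.62,"gripper":255},{"dp":[350,0,73],"roll":0.62,"gripper":255},{"dp":[350,0,73],"roll":0.62,"gripper":255},{"dp":[350,0,73],"roll":0.62,"gripper":255},{"dp":[350,0,73],"roll":0.62,"gripper":255},{"dp":[350,0,73],"roll":0.62,"gripper":255},{"dp":[350,0,73],"roll":0.62,"gripper":255}]'
python3 - <<'E'
from h import *
x,y=polar(110,-15);print(x,y,to(x,y,125,-5)); s=ctrl.sense(); print(s["joints"],s["eef_pos"])
p=eyes.capture("side"); im=over(p,AX,-51,160.4,half=(75,56)); cv2.imwrite("pics/a.png",im)
E
```

```text
time_s: 3.27
eef_pos: [694.3, -51.3, 251.3]
ee_rot: [0.478, -0.478, 0.521, -0.521]
force: [0.8, 0.3, -0.4]
grip_width: 0.001
694.7518408917975 -52.97009496127728 (array([  1.5, 126.3,   0.8]), np.float64(0.001))
[-2.41406062e-01  7.21664743e-01  8.67314566e-01 -6.77473999e-04
  1.55375581e+00 -1.55517479e-01] [694.27332832 -51.32495387 251.26460999]
```

```bash
python3 -m crank '[{"dp":[1,30,1],"roll":0,"gripper":255},{"dp":[1.5,60,1],"roll":0,"gripper":255},{"dp":[1.5,90,1],"roll":0,"gripper":255},{"dp":[1.5,115,1],"roll":0,"gripper":255},{"dp":[1.5,130,1],"roll":0,"gripper":255},{"dp":[1.5,135,1],"roll":0,"gripper":255},{"dp":[1.5,135,1],"roll":0,"gripper":255}]'
python3 - <<'E'
from h import *
p=eyes.capture("side"); a=over(p,AX,-51,160.4,half=(60,60),cen=(330,200))
w=eyes.capture("wrist")["color"][...,::-1]
cv2.imwrite("pics/a.png",np.hstack([cv2.resize(a,(400,400)),cv2.resize(w[:,70:490],(400,400))]))
x,y=polar(110,-15);print(to(x,y,56,-5))
E
```

```text
time_s: 3.9
eef_pos: [692.8, -47.8, 117.6]
ee_rot: [0.479, -0.48, 0.52, -0.519]
force: [-0.1, -0.5, -0.9]
grip_width: -0.002
(array([ 4.4, 64. ,  1.1]), np.float64(0.006))
```

View pics/a.png

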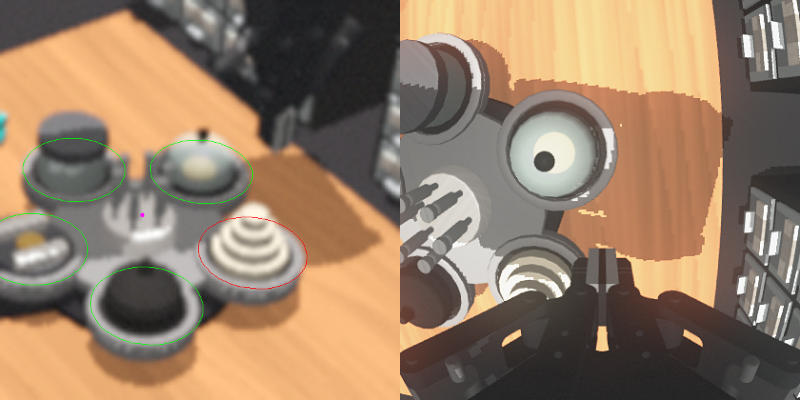

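```bash
python3 -m crank '[{"dp":[4,5,1],"roll":0,"gripper":255},{"dp":[4,15,1],"roll":0,"gripper":255},{"dp":[4,25,1],"roll":0,"gripper":255}]'
python3 - <<'E'
from h import *
x,y=polar(110,-15);print(to(x,y,56,-5))
E
```

```text
time_s: 4.25
eef_pos: [694.4, -53.5, 93.2]
ee_rot: [-0.479, 0.479, -0.52, 0.521]
force: [0.4, 0.3, 0.6]
grip_width: 0.003
(array([-0.6, 37.2,  0.2]), np.float64(0.005))
```

```bash
python3 -m crank '[{"dp":[0,10,0],"roll":0,"gripper":255},{"dp":[0,20,0],"roll":0,"gripper":255},{"dp":[0,30,0],"roll":0,"gripper":255},{"dp":[0,36,0],"roll":0,"gripper":255},{"dp":[0,36,0],"roll":0,"gripper":255}]'
python3 - <<'E'
from h import *
x,y=polar(110,-15);print(to(x,y,56,-5))
# arc plan in tool axes: start angle a0, za0, step
def arc(a0,za0,d,n,r=108,rr=1.0):
    s=polar(r,a0)
    for k in range(1,n+1):
        v=polar(r,a0-d*k)-s; x=np.radians(za0-90); z=np.radians(za0)
        print(k,np.round([v@[np.cos(x),np.sin(x)],v@[np.cos(z),np.sin(z)]],1),round(np.radians(d*k*rr),3))
arc(-15,-5,2.5,10)
E
```

```text
time_s: 4.67
eef_pos: [693.4, -53.0, 55.2]
ee_rot: [0.478, -0.48, 0.521, -0.519]
force: [-0.1, -0.5, 0.3]
grip_width: -0.002
(array([-0.1, -0.8,  1.3]), np.float64(0.005))
1 [ 4.6 -0.9] 0.044
2 [ 9.2 -2. ] 0.087
3 [13.7 -3.4] 0.131
4 [18.2 -4.9] 0.175
5 [22.6 -6.6] 0.218
6 [26.9 -8.5] 0.262
7 [ 31.1 -10.6] 0.305
8 [ 35.2 -12.8] 0.349
9 [ 39.3 -15.3] 0.393
10 [ 43.2 -17.9] 0.436
```

```bash
python3 -m crank '[{"dp":[4.5,0,-1],"roll":0.04,"gripper":255},{"dp":[9,0,-2],"roll":0.09,"gripper":255},{"dp":[13.5,0,-3.5],"roll":0.13,"gripper":255},{"dp":[18,0,-5],"roll":0.17,"gripper":255},{"dp":[22.5,0,-6.5],"roll":0.22,"gripper":255},{"dp":[27,0,-8.5],"roll":0.26,"gripper":255},{"dp":[31,0,-10.5],"roll":0.3,"gripper":255},{"dp":[35,0,-13],"roll":0.35,"gripper":255},{"dp":[39,0,-15.5],"roll":0.39,"gripper":255},{"dp":[43,0,-18],"roll":0.44,"gripper":255}]'
cat >> h.py <<'E'
def st():
    s=ctrl.sense(); q=np.array(s["ee_rot"]); R=Ro.from_quat(q[[1,2,3,0]]).as_matrix()
    v=np.array(s["eef_pos"])[:2]-AX; return np.hypot(*v),np.degrees(np.arctan2(v[1],v[0])),np.degrees(np.arctan2(R[1,2],R[0,2])),s["eef_pos"][2],s["joints"][5]
def arc(d,n=10,r=108,za1=None,z=55.5):
    "plan from measured pose: to angle a0-d*k at radius r"
    r0,a0,za0,zz,j=st(); print("r,a,za,z,j6",np.round([r0,a0,za0,zz,j],2))
    s=polar(r0,a0)
    for k in range(1,n+1):
        v=polar(r0+(r-r0)*min(1,k/4),a0-d*k)-s; x=np.radians(za0-90); zt=np.radians(za0)
        print(k,np.round([v@[np.cos(x),np.sin(x)],zz-z,v@[np.cos(zt),np.sin(zt)]],1),round(np.radians(d)*k,2))
E
python3 - <<'E'
from h import *
arc(2.5)
p=eyes.capture("side"); a=over(p,AX,-51,160.4,half=(60,60),cen=(330,200))
w=eyes.capture("wrist")["color"][...,::-1]
cv2.imwrite("pics/b.png",np.hstack([cv2.resize(a,(400,400)),cv2.resize(w[:,70:490],(400,400))]))
E
```

```text
time_s: 5.5
eef_pos: [673.0, -94.8, 57.9]
ee_rot: [-0.354, 0.353, -0.612, 0.613]
force: [0.3, -0.3, -0.2]
grip_width: 0.001
r,a,za,z,j6 [109.92 -39.74 -30.02  57.89   0.21]
1 [ 4.6  2.4 -1.4] 0.04
2 [ 9.1  2.4 -3. ] 0.09
3 [13.6  2.4 -4.7] 0.13
4 [17.9  2.4 -6.7] 0.17
5 [22.3  2.4 -8.4] 0.22
6 [ 26.6   2.4 -10.2] 0.26
7 [ 30.8   2.4 -12.3] 0.31
8 [ 35.    2.4 -14.6] 0.35
9 [ 39.    2.4 -17. ] 0.39
10 [ 43.    2.4 -19.6] 0.44
```

View pics/b.png

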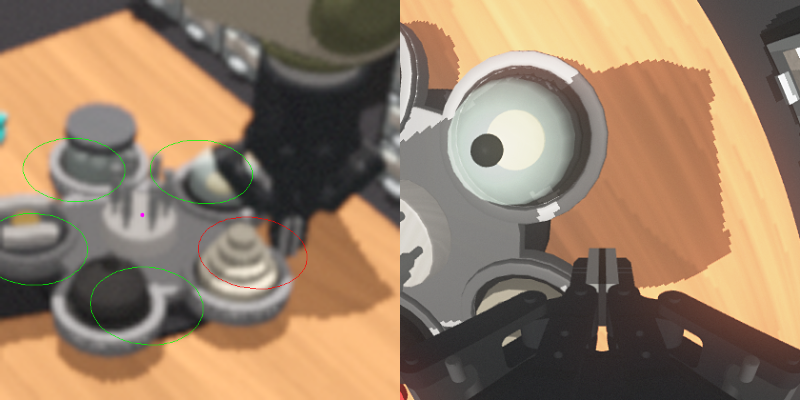

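The carousel is turning, with the finger on the trailing flank of the dies' lobe. I'll carry on.

```bash
python3 -m crank '[{"dp":[4.5,1,-1.5],"roll":0.04,"gripper":255},{"dp":[9,2,-3],"roll":0.09,"gripper":255},{"dp":[13.5,2,-4.5],"roll":0.13,"gripper":255},{"dp":[18,2,-6.5],"roll":0.17,"gripper":255},{"dp":[22.5,2,-8.5],"roll":0.22,"gripper":255},{"dp":[26.5,2,-10],"roll":0.26,"gripper":255},{"dp":[31,2,-12.5],"roll":0.3,"gripper":255},{"dp":[35,2,-14.5],"roll":0.35,"gripper":255},{"dp":[39,2,-17],"roll":0.39,"gripper":255},{"dp":[43,2,-19.5],"roll":0.44,"gripper":255}]'
python3 -c "
from h import *
arc(2.5)"
```

```text
time_s: 6.43
eef_pos: [634.7, -122.1, 55.7]
ee_rot: [-0.212, 0.212, -0.674, 0.675]
force: [0.9, -0.1, -0.2]
grip_width: 0.001
r,a,za,z,j6 [108.01 -64.68 -55.12  55.72   0.59]
1 [ 4.6  0.2 -0.9] 0.04
2 [ 9.2  0.2 -2. ] 0.09
3 [13.7  0.2 -3.3] 0.13
4 [18.2  0.2 -4.7] 0.17
5 [22.6  0.2 -6.4] 0.22
6 [27.   0.2 -8.3] 0.26
7 [ 31.2   0.2 -10.3] 0.31
8 [ 35.3   0.2 -12.6] 0.35
9 [ 39.4   0.2 -15. ] 0.39
10 [ 43.3   0.2 -17.6] 0.44
```

```bash
python3 -m crank '[{"dp":[4.5,0,-1],"roll":0.04,"gripper":255},{"dp":[9,0,-2],"roll":0.09,"gripper":255},{"dp":[13.5,0,-3.5],"roll":0.13,"gripper":255},{"dp":[18,0,-5],"roll":0.17,"gripper":255},{"dp":[22.5,0,-6.5],"roll":0.22,"gripper":255},{"dp":[27,0,-8.5],"roll":0.26,"gripper":255},{"dp":[31,0,-10.5],"roll":0.3,"gripper":255},{"dp":[35,0,-12.5],"roll":0.35,"gripper":255},{"dp":[39.5,0,-15],"roll":0.39,"gripper":255},{"dp":[43.5,0,-17.5],"roll":0.44,"gripper":255}]'
python3 -c "
from h import *
arc(2.5)"
```

```text
time_s: 7.27
eef_pos: [588.9, -132.6, 55.7]
ee_rot: [-0.06, 0.059, -0.704, 0.705]
force: [1.2, -0.2, -0.4]
grip_width: -0.001
r,a,za,z,j6 [108.14 -89.77 -80.33  55.74   0.99]
1 [ 4.6  0.2 -0.9] 0.04
2 [ 9.2  0.2 -2. ] 0.09
3 [13.7  0.2 -3.3] 0.13
4 [18.2  0.2 -4.8] 0.17
5 [22.6  0.2 -6.5] 0.22
6 [26.9  0.2 -8.4] 0.26
7 [ 31.2   0.2 -10.4] 0.31
8 [ 35.3   0.2 -12.6] 0.35
9 [ 39.4   0.2 -15. ] 0.39
10 [ 43.3   0.2 -17.6] 0.44
```

```bash
python3 -m crank '[{"dp":[4.5,0,-1],"roll":0.04,"gripper":255},{"dp":[9,0,-2],"roll":0.09,"gripper":255},{"dp":[13.5,0,-3.5],"roll":0.13,"gripper":255},{"dp":[18,0,-5],"roll":0.17,"gripper":255},{"dp":[22.5,0,-6.5],"roll":0.22,"gripper":255},{"dp":[27,0,-8.5],"roll":0.26,"gripper":255},{"dp":[31,0,-10.5],"roll":0.3,"gripper":255},{"dp":[35,0,-12.5],"roll":0.35,"gripper":255},{"dp":[39.5,0,-15],"roll":0.39,"gripper":255},{"dp":[43.5,0,-17.5],"roll":0.44,"gripper":255}]'
python3 - <<'E'
from h import *
arc(2.5)
p=look("top",["dies","dust_cover","blower","jar","movement_holder","hub","tray"])
p2=look("side",["dies","dust_cover","blower","jar","hub","tray"])
E
```

```text
time_s: 8.1
eef_pos: [543.1, -122.7, 55.7]
ee_rot: [0.095, -0.096, -0.7, 0.701]
force: [0.7, -1.1, -0.5]
grip_width: 0.003
r,a,za,z,j6 [ 108.14 -114.82 -105.54   55.71    1.41]
1 [ 4.6  0.2 -0.9] 0.04
2 [ 9.2  0.2 -2. ] 0.09
3 [13.8  0.2 -3.3] 0.13
4 [18.2  0.2 -4.8] 0.17
5 [22.6  0.2 -6.4] 0.22
6 [27.   0.2 -8.3] 0.26
7 [ 31.2   0.2 -10.3] 0.31
8 [ 35.4   0.2 -12.5] 0.35
9 [ 39.4   0.2 -14.9] 0.39
10 [ 43.4   0.2 -17.5] 0.44
top dies 0.62 [420. 202.] [ 541. -315.]
top dust_cover 0.66 [419. 203.] [ 538. -313.]
top blower 0.91 [287. 212.] [520.  23.]
top blower 0.74 [274. 175.] [615.  55.]
top jar 0.72 [304. 154.] [670. -23.]
top movement_holder 0.95 [225. 198.] [558. 181.]
top movement_holder 0.76 [275. 179.] [607.  52.]
top hub 0.72 [305. 184.] [587. -22.]
top tray 0.92 [288. 245.] [438.  22.]
side dies 0.65 [302. 191.] [610.  48.]
side dies 0.64 [300. 234.] [512. -84.]
side dust_cover 0.87 [339. 225.] [ 611. -106.]
side blower 0.55 [278. 206.] [523.  32.]
side jar 0.6 [338. 199.] [670. -28.]
side hub 0.56 [311. 203.] [589. -20.]
side tray 0.78 [246. 233.] [423.  21.]
```

```bash
python3 -m crank '[{"dp":[4.5,0,-1],"roll":0.04,"gripper":255},{"dp":[9,0,-2],"roll":0.09,"gripper":255},{"dp":[13.5,0,-3.5],"roll":0.13,"gripper":255},{"dp":[18,0,-5],"roll":0.17,"gripper":255},{"dp":[22.5,0,-6.5],"roll":0.22,"gripper":255},{"dp":[27,0,-8.5],"roll":0.26,"gripper":255},{"dp":[31,0,-10.5],"roll":0.3,"gripper":255},{"dp":[35.5,0,-12.5],"roll":0.35,"gripper":255},{"dp":[39.5,0,-15],"roll":0.39,"gripper":255},{"dp":[43.5,0,-17.5],"roll":0.44,"gripper":255}]'
python3 - <<'E'
from h import *
arc(2)
E
```

```text
time_s: 9.68
eef_pos: [505.6, -94.1, 55.4]
ee_rot: [0.247, -0.247, -0.663, 0.663]
force: [0.8, -0.9, 1.1]
grip_width: 0.001
r,a,za,z,j6 [ 108.26 -139.96 -130.86   55.41    1.87]
1 [ 3.7 -0.1 -0.7] 0.03
2 [ 7.4 -0.1 -1.6] 0.07
3 [11.  -0.1 -2.6] 0.1
4 [14.6 -0.1 -3.7] 0.14
5 [18.2 -0.1 -4.8] 0.17
6 [21.8 -0.1 -6.1] 0.21
7 [25.3 -0.1 -7.6] 0.24
8 [28.7 -0.1 -9.1] 0.28
9 [ 32.1  -0.1 -10.8] 0.31
10 [ 35.4  -0.1 -12.5] 0.35
```

```bash
python3 -m crank '[{"dp":[3.5,0,-0.5],"roll":0.03,"gripper":255},{"dp":[7.5,0,-1.5],"roll":0.07,"gripper":255},{"dp":[11,0,-2.5],"roll":0.1,"gripper":255},{"dp":[14.5,0,-3.5],"roll":0.14,"gripper":255},{"dp":[18,0,-5],"roll":0.17,"gripper":255},{"dp":[22,0,-6],"roll":0.21,"gripper":255},{"dp":[25.5,0,-7.5],"roll":0.24,"gripper":255},{"dp":[28.5,0,-9],"roll":0.28,"gripper":255},{"dp":[31,0,-10.5],"roll":0.31,"gripper":255},{"dp":[32,0,-11],"roll":0.31,"gripper":255}]'
python3 - <<'E'
from h import *
arc(1)
p=look("top",["dies","dust_cover","blower","jar","hub","tray","foot"]); a=over(p,AX,180,162,half=(60,60))
p=look("side",["dies","dust_cover","blower","jar","hub","tray","foot"]); b=over(p,AX,180,162,half=(60,60),cen=(290,220))
cv2.imwrite("pics/c.png",cv2.resize(np.hstack([a,b]),(800,400)))
E
```

```text
time_s: 10.52
eef_pos: [488.4, -64.7, 55.3]
ee_rot: [0.346, -0.346, -0.617, 0.617]
force: [0.6, 0.0, -0.4]
grip_width: -0.0
r,a,za,z,j6 [ 107.83 -158.11 -148.55   55.35    2.22]
1 [ 1.9 -0.2 -0.3] 0.02
2 [ 3.7 -0.2 -0.6] 0.03
3 [ 5.6 -0.2 -1. ] 0.05
4 [ 7.4 -0.2 -1.3] 0.07
5 [ 9.2 -0.2 -1.8] 0.09
6 [11.1 -0.2 -2.3] 0.1
7 [12.9 -0.2 -2.8] 0.12
8 [14.7 -0.2 -3.4] 0.14
9 [16.5 -0.2 -3.9] 0.16
10 [18.3 -0.2 -4.6] 0.17
top dies 0.51 [303. 218.] [503. -17.]
top blower 0.57 [274. 189.] [579.  56.]
top jar 0.92 [327. 160.] [654. -83.]
top hub 0.89 [305. 184.] [589. -23.]
top tray 0.66 [286. 247.] [435.  28.]
side dies 0.7 [335. 362.] [ 377. -393.]
side dies 0.45 [282. 221.] [501. -23.]
side dust_cover 0.86 [316. 235.] [ 544. -105.]
side blower 0.46 [310. 221.] [560. -59.]
side jar 0.76 [348. 214.] [657. -85.]
side hub 0.69 [312. 204.] [589. -24.]
side tray 0.79 [250. 231.] [435.  22.]
side tray 0.22 [170. 161.] [381. 411.]
```

View pics/c.png

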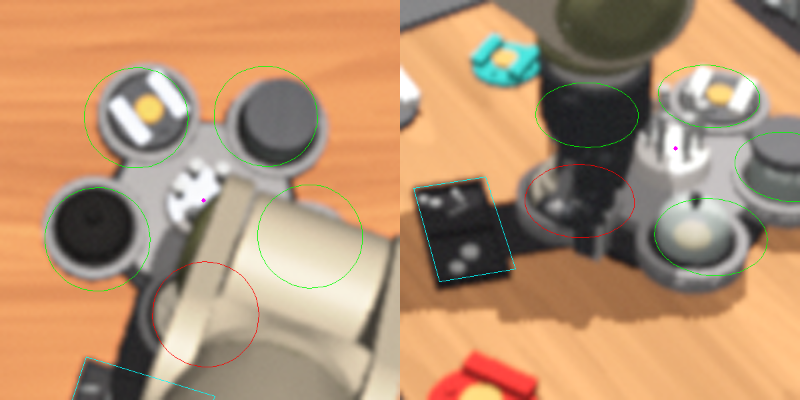

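```bash
python3 -m crank '[{"dp":[2,0,-0.5],"roll":0.02,"gripper":255},{"dp":[4,0,-0.5],"roll":0.03,"gripper":255},{"dp":[6,0,-1],"roll":0.05,"gripper":255},{"dp":[8,0,-1.5],"roll":0.07,"gripper":255},{"dp":[10,0,-2],"roll":0.09,"gripper":255},{"dp":[12,0,-2.5],"roll":0.1,"gripper":255},{"dp":[14,0,-3],"roll":0.12,"gripper":255},{"dp":[15,0,-3.5],"roll":0.13,"gripper":255},{"dp":[16,0,-4],"roll":0.14,"gripper":255},{"dp":[16,0,-4],"roll":0.14,"gripper":255}]'
python3 - <<'E'
from h import *
print(np.round(st(),2))
p=look("top",["dies","blower","jar"]); a=over(p,AX,162,162,half=(60,60))
p=look("side",["dies","dust_cover","jar","tray"]); b=over(p,AX,162,162,half=(60,60),cen=(290,220))
cv2.imwrite("pics/d.png",cv2.resize(np.hstack([a,b]),(800,400)))
E
```

```text
time_s: 12.15
eef_pos: [483.5, -49.0, 55.2]
ee_rot: [0.388, -0.388, -0.591, 0.591]
force: [-0.2, -0.1, 1.3]
grip_width: -0.0
[ 107.81 -166.87 -156.56   55.25    2.39]
top dies 0.53 [296. 216.] [509.   2.]
top blower 0.82 [270. 185.] [590.  65.]
top jar 0.77 [330. 170.] [628. -88.]
side dust_cover 0.56 [312. 234.] [536. -98.]
side jar 0.63 [348. 217.] [649. -94.]
side jar 0.26 [222. 151.] [516. 329.]
side tray 0.63 [311. 204.] [623.  27.]
side tray 0.58 [247. 231.] [428.  26.]
```

View pics/d.png

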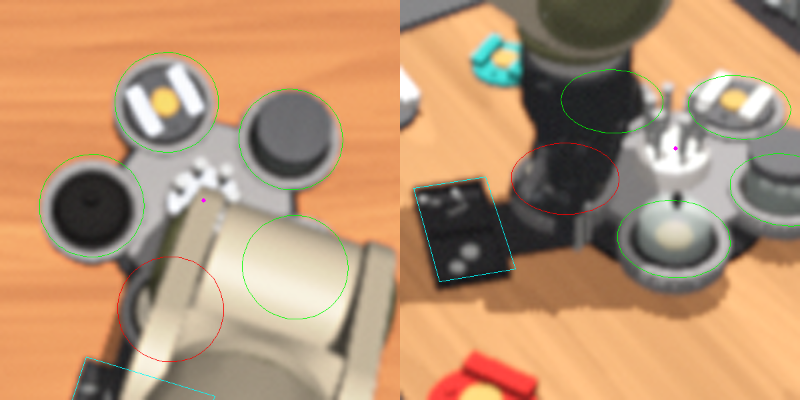

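The overlay at 162° now matches. I'll ease off the flank and lift straight up.

```bash
python3 -m crank '[{"dp":[-2,0,0.5],"roll":0,"gripper":255},{"dp":[-4,0,1],"roll":0,"gripper":255},{"dp":[-4,0,1],"roll":0,"gripper":255},{"dp":[-4,-15,1],"roll":0,"gripper":255},{"dp":[-4,-35,1],"roll":0,"gripper":255},{"dp":[-4,-60,1],"roll":0,"gripper":255},{"dp":[-4,-90,1],"roll":0,"gripper":255},{"dp":[-4,-120,1],"roll":0,"gripper":255},{"dp":[-4,-150,1],"roll":0,"gripper":255},{"dp":[-4,-180,1],"roll":0,"gripper":255}]'
python3 -c "
from h import *
print(st(),to(300,-300,240))"
```

```text
time_s: 13.43
eef_pos: [484.0, -53.2, 236.9]
ee_rot: [-0.388, 0.388, 0.591, -0.591]
force: [0.5, -0.5, -0.1]
grip_width: 0.001
(np.float64(108.3683343139422), np.float64(-164.6226718832247), np.float64(-156.54150709280543), np.float64(236.85062362950117), np.float64(2.381416929593176)) (array([-153.1,   -3.2,  267. ]), None)
```

```bash
python3 -m crank '[{"dp":[-18,-10,30],"roll":0,"gripper":255},{"dp":[-36,-10,60],"roll":0,"gripper":255},{"dp":[-54,-10,90],"roll":0,"gripper":255},{"dp":[-72,-10,125],"roll":0,"gripper":255},{"dp":[-90,-10,155],"roll":0,"gripper":255},{"dp":[-108,-10,185],"roll":0,"gripper":255},{"dp":[-126,-10,215],"roll":0,"gripper":255},{"dp":[-144,-10,250],"roll":0,"gripper":255},{"dp":[-152,-10,267],"roll":0,"gripper":255},{"dp":[-152,-10,267],"roll":0,"gripper":255}]'
python3 - <<'E'
from h import *
F=162
p=look("top",["dies","blower","jar","dust_cover","tray","hub","loupe","watch"]); a=over(p,AX,F,F,half=(60,60),cen=(297,205))
p=look("side",["dies","dust_cover","jar","tray","hub","blower"]); b=over(p,AX,F,F,half=(60,60),cen=(290,220))
cv2.imwrite("pics/e.png",cv2.resize(np.hstack([a,b]),(800,400)))
E
```

```text
time_s: 14.27
eef_pos: [297.9, -301.4, 245.2]
ee_rot: [0.389, -0.389, -0.59, 0.591]
force: [0.3, 1.1, 0.0]
grip_width: 0.001
top dies 0.57 [298. 216.] [509.  -4.]
top blower 0.83 [271. 184.] [592.  62.]
top jar 0.64 [331. 167.] [637. -92.]
top dust_cover 0.9 [332. 205.] [536. -90.]
top dust_cover 0.71 [287. 246.] [433.  26.]
top tray 0.76 [286. 246.] [435.  27.]
top hub 0.7 [148. 201.] [548. 369.]
top hub 0.58 [304. 187.] [580. -20.]
top loupe 0.66 [418. 202.] [ 549. -324.]
top watch 0.78 [136. 268.] [387. 412.]
top watch 0.49 [295. 158.] [670.   0.]
side dies 0.16 [311. 234.] [535. -95.]
side dust_cover 0.61 [313. 235.] [ 536. -102.]
side jar 0.96 [346. 213.] [654. -80.]
side tray 0.56 [249. 233.] [430.  17.]
side hub 0.62 [311. 203.] [588. -20.]
side blower 0.27 [330. 192.] [670.   5.]
```

View pics/e.png

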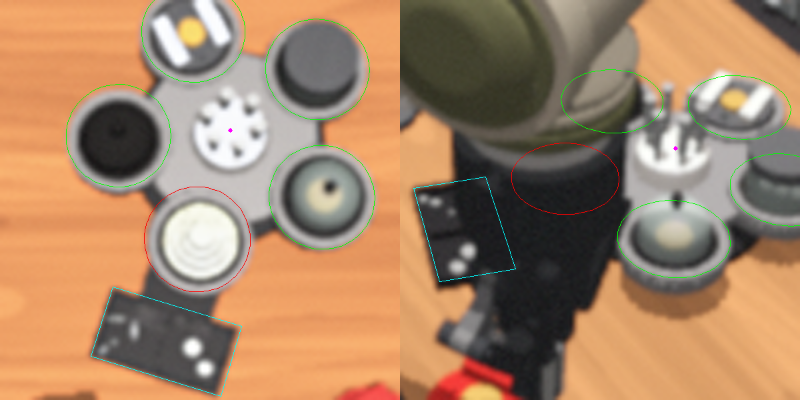

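In the clear top view, the dies' lobe and the tray both match the same 162° line to about 2°. All the riders are seated and the hand is well clear.

```bash
python3 -c "
from h import *
print(ctrl.finish_job())"
```

```text
the job is handed in; nothing more can be done
None
```

I turned the stand about 147° clockwise with the shut fingertips in the notch behind the dies' lobe. I then eased off, lifted straight up, moved the hand clear and handed the job in at about 14 s.

- **Dies position:** the last top picture shows the dies' lobe and the pick tray on the same 162° line, to about 2° (roughly 3 mm, where 15 mm is allowed).
- **Riders and push force:** all five riders looked upright in their wells. The wrist force, read at the end of each move, stayed near 1 N.
- **Bench things:** the watch and loupe were measured within about 5 mm of where they started. I did not re-measure the screwdriver or tweezers, but no move went low near them.
- **Disagreements:** the networks' single points were noisier than the overlay. They put the tray's direction anywhere from 160° to 165°. At the end the arm hid the dies from the side camera, so its low-confidence detection of them was false and I ignored it.

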